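# Work the jammed wedge out from under the inclined plane

### The arm

A 7-joint arm with a two-finger parallel gripper is mounted at the origin on the work surface. World frame = base frame: x ahead of the robot, y to its left, z up, the work surface at z = 0. Lengths are in mm, angles in rad, forces in N, time in s.
With the tool pointing down it reaches from about 425 to 875 mm from the base axis. Payload 4.7 kg.
Tool frame: the origin (TCP) lies at the centre of the arm's flange, where the gripper is bolted on; the fingertips stand 173 mm ahead of it and the grasp point (between the pads) lies 155 mm ahead of it (manip.hold_point_z is the distance from the TCP to the grasp point, in mm); z points along the fingers, y is the direction in which the jaws open and shut (so a half turn about z gives the same grasp; the last joint's range is limited). The gripper opens to 85 mm and grips with 20 to 120 N. Pads are 22 mm wide; open, the fingers measure 114 mm over their backs; the gripper's body (76 mm by 85 mm) begins 54 mm behind the grasp point. The pads swing forward as they close: fully open they stand 13 mm farther back than shut.
Start: joints at [0.014, 0.321, -0.07, 1.45, 0.023, 1.371, -0.057], TCP at [650.005, -0.017, 404.749] pointing down, gripper open.
Joint ranges: [-2.86, 2.86], [-0.3, 2.09], [-1.38, 1.24], [0.06, 2.45], [-1.56, 4.7], [0.09, 2.05], [-2.69, 2.69]. Speed limits (rad/s): [2.57, 2.57, 3.14, 3.14, 3.14, 3.14, 3.14].

### API

Orientations are given as a unit quaternion [w, x, y, z].
In Python, from workcell import manip gives the robot as it stands.
- The arm moves only by the shell command python3 -m jog 'ROWS' [FORCE]. ROWS is JSON, a list of rows, each an object with "rotation": the turn, a rotation vector about the tool's x, y, z in degrees, a list of three; "delta_pos": the shift along the tool's x, y, z in m, a list of three; "gripper": the finger opening in m, from 0 to 0.0854. A call has 1 to 12 rows; each row is the pose to reach, as a shift and turn from the pose measured when the call began, along the tool's axes at that moment; what a row does not reach only later rows make up. A row lasts 1/10 s, in which the tool goes at most 50 mm and 8.59 degrees, less where a joint would pass 70% of its speed; a pose out of reach is approached as far as the arm can. A call with a gripper value outside its range is refused whole. The fingers move at their own pace and stop on an object; FORCE is the grip in N (left out, the last holds). Time passes only in rows, so rows that repeat a pose let the fingers close. It gives the time, the measured TCP pose, the force and the opening at its end, in the units of the state.
- manip.get_obs(): the state, without advancing time (a new reading comes with each control period).
- manip.read_camera(name): name is "scene" or "side" or "wrist"; returns a dict with "frame" (384x512x3 uint8, red, green, blue), "fx", "fy", "cx", "cy" (pixels), "rvec" (rotation vector, rad) and "tvec" (3), from world to camera coordinates, as OpenCV has them. Camera axes: x right, y down, z forward; pixel columns grow to the right and rows downward; lengths in mm; the calibration is good to about 2 mm. A picture is of the moment at which its call begins. There is no depth.
- manip.close_job(): hands the job in, once; it reports no verdict.
Trained networks look in the newest picture that a camera, given by its name, has taken for a name from the list of things; names that differ only in an ending like _2 or _b are one class to them, and where a whole thing is asked for, a point or a joint stands for the part that bears it (a point fixed in the world has none). Each returns a list of dicts, best first, with "conf" (0 to 1); they miss things now and then, are a little off and sometimes report something else, mostly with a low value. They report only what shows in the picture. A call takes as long as a camera call. They do not tell look-alikes from the thing itself.
- manip.search_frame(camera, label): "at" ([x, y, z] in mm, in world coordinates, good to about 4 mm: the middle of the surface that is visible of it).
- manip.mark_of(camera, label): "at" ([x, y, z] in mm, in world coordinates, good to about 4 mm: a listed point, or the origin of a listed thing).
The state is a dict: "time_s": time; "q": joint angles; "dq": joint speeds; "effort": joint torques, N m; "tcp_pos": TCP position; "eef_rot": TCP orientation; "contact_force": force on the tool from outside, world axes, zero at the start; "ft_torque": the same for the moment, N m; "gripper_width": finger opening in mm.
Only numpy, scipy, OpenCV 4.12 (cv2) and the standard library are available. Lean on these libraries where they do the work, as an engineer would, in place of code of your own. Each camera call takes 0.05 s, during which the arm holds its last target.

### The job

The wooden wedge propping up the hinged board of the inclined plane is jammed tight. Take it by its thick end and work it loose with small side pulls while it is still under the board: swing the thick end about 2 cm to the left, then about 2 cm to the right of where it started (as seen from the robot looking along the wedge at the board), then draw it out and lay it flat, right way up, in the grey accessory tray. Leave the other, loose wedge where it lies.

Things in the scene. Friction and masses are not known exactly. Their poses are not given: they have to be found in the camera images.
- wedge: Jammed wedge, light wood, 175 mm long, 36 wide, 110 g, its nose under the board. Origin: on the underside below the centre of the heel, the thick end nearest the robot; x to the nose, y left, z up. Heel: block 60 mm long (x -30 to 30), 42 high; then the top slopes to 8 mm at the nose (x 145). Drags with 5 to 25 N while pinched. Origin starts 50 mm in front of the bar; 105 more clears the board.
- ramp: Inclined plane, fixed: grey board 240 mm long, 180 wide, hinged at its far end, low rails under its long sides 152 apart. Origin: on the bench below the middle of the steel bar (12 thick, along y) on the board's near free edge; x away from the robot to the hinge, y left, z up. Bar's underside is 36 mm up when propped, 14 when the wedge is out (the board sinks by itself). Nowhere higher than 75.
- tray: Open accessory tray, grey plastic, fixed, empty: 250 mm (its x) by 150 (its y) outside, walls 5 thick and 30 high, floor 5 thick. Origin: centre of its underside, z up. It stands to the left or right of the wedge.
- spare: Bystander: a second wedge of the same shape, size and wood, loose on the bench beside the inclined plane, propping nothing. Origin and axes as for the jammed wedge. To be left alone.
Mind the look-alikes: they are no part of the job. Leave any black look-alike of the wedge alone.

How it is judged (in metres and radians):
On the way, in this order (a step that is already met when the one before it is completed fails the run):
1. the heel is pulled 10 mm or more left of the ramp's middle line, with the wedge drawn out less than 40 mm (y of wedge in the frame of ramp above 0.01 m and x of wedge in the frame of ramp above -0.09 m and height (world z) of wedge below 0.02 m), for 0.05 s.
2. then 10 mm or more right of that line, with the wedge drawn out less than 50 mm (y of wedge in the frame of ramp below -0.01 m and x of wedge in the frame of ramp above -0.1 m and height (world z) of wedge below 0.02 m), for 0.05 s.
At the end, for the whole second after the job is handed in: The jammed wedge lies flat on the tray's floor, right way up (tilt under 0.12 rad, origin less than 15 mm above the bench), inside the tray's walls, at rest; the spare wedge is within 30 mm of where it was (x of wedge in the frame of tray between -0.12 and 0.12 m and y of wedge in the frame of tray between -0.07 and 0.07 m and height (world z) of wedge between 0 and 0.015 m and angle between wedge's own z axis and vertical below 0.12 rad and linear speed of wedge below 0.02 m/s and distance of spare from where it was at the start of the episode below 0.03 m); the robot touches nothing.
It fails at once if the spare wedge is moved by more than 30 mm (distance of spare from where it was at the start of the episode above 0.03 m).
It also fails if it takes over 45 s, if anything falls off the work surface, if the arm or the gripper's body presses on something with over 40 N, if the wrist force passes 120 N, or if a joint passes its speed limit or range.

## Working session

There is one attempt and no reset: what is moved stays moved. The work goes in short steps, Python scripts to look and compute and a shell command to move; the robot and the scene stay as the last step left them, time stands still between calls to the robot, and variables do not carry over. Pictures are saved under pics/ and viewed, and the job is handed in when it is done.

```bash
ls; mkdir -p pics
python3 - <<'E'
from workcell import manip
import cv2
for n in ["scene","side","wrist"]:
    r=manip.read_camera(n); cv2.imwrite(f"pics/a_{n}.png",r["frame"][:,:,::-1])
    for l in ["wedge","ramp","tray"]:
        try:
            print(n,l,"mark",[( [round(v) for v in d["at"]],round(d["conf"],2)) for d in manip.mark_of(n,l)],"surf",[( [round(v) for v in d["at"]],round(d["conf"],2)) for d in manip.search_frame(n,l)])
        except Exception as e: print(n,l,e)
o=manip.get_obs(); print(o)
E
```

```text
pics
scene wedge mark [([234, -342, 0], 0.72), ([118, 309, -3], 0.66), ([563, 24, 0], 0.55)] surf [([215, 319, 19], 0.76), ([233, -304, 24], 0.62), ([569, 13, 39], 0.53)]
scene ramp mark [([611, 28, -2], 0.98)] surf [([759, 43, 37], 0.61)]
scene tray mark [([428, 323, 4], 0.58)] surf [([434, 327, 11], 0.9)]
side wedge mark [([116, 313, 0], 0.94), ([239, -347, 0], 0.74), ([558, 23, 2], 0.57), ([613, 29, -2], 0.41)] surf [([155, 327, 26], 0.97), ([220, -277, 28], 0.85), ([562, 34, 32], 0.56)]
side ramp mark [([612, 26, -2], 0.98)] surf [([729, 69, 37], 0.73)]
side tray mark [([430, 323, 1], 0.72)] surf [([425, 327, 4], 0.88)]
wrist wedge mark [([563, 24, 1], 0.62)] surf [([569, 26, 45], 0.73)]
wrist ramp mark [([612, 27, 1], 0.61)] surf [([737, 52, 38], 0.64)]
wrist tray mark [] surf []
{'time_s': 1.05, 'q': array([ 0.014128  ,  0.32096985, -0.07015489,  1.45048017,  0.02259598,
        1.37080679, -0.05690019]), 'dq': array([-0.00021295, -0.00017574,  0.00065083,  0.00026155, -0.00142355,
       -0.00131619,  0.00064334]), 'effort': array([ 4.93680618e-04, -4.93404615e+01, -3.81019777e-01, -3.14585674e+01,
        1.34584124e-02,  1.38598163e-03, -7.49336976e-06]), 'tcp_pos': array([ 6.50004004e+02, -3.23808225e-03,  4.04778522e+02]), 'eef_rot': array([5.16048243e-05, 7.07092044e-01, 7.07121515e-01, 3.57049165e-05]), 'contact_force': array([ 0.89915423, -0.01910257, -0.08705147]), 'ft_torque': array([-0.0106535 , -0.03793234,  0.0273948 ]), 'gripper_width': 85.33205279147221}
```

View pictures.

View pics/a_scene.png

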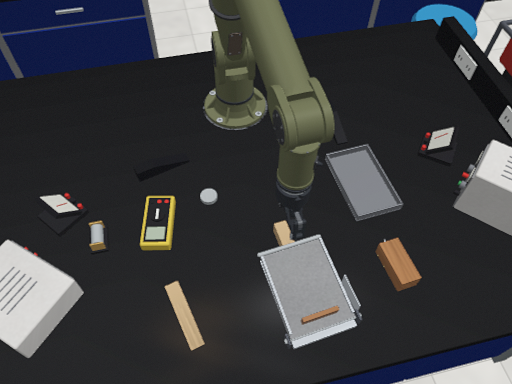

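View pics/a_side.png

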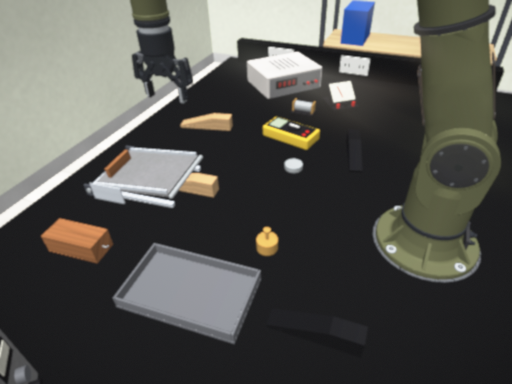

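View pics/a_wrist.png

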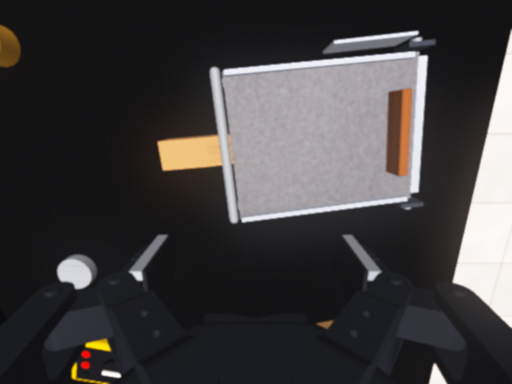

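The jammed wedge sticks out in front of the bar: scene (283,235), wrist (160–230,155). The spare is the light one at scene (185,315). The black pair at y ±310–340 are the look-alikes, and the tray is on the left. In the side view a brass weight stands near (267,240), between the tray and the wedge. Next I measure the yaw from the wrist picture.

```bash
cat > h.py <<'E'
import numpy as np, cv2
from workcell import manip
def back(r,u,v,z):
    R,_=cv2.Rodrigues(np.array(r["rvec"],float)); t=np.array(r["tvec"],float).ravel()
    K=np.array([[r["fx"],0,r["cx"]],[0,r["fy"],r["cy"]],[0,0,1.]])
    d=R.T@np.linalg.solve(K,[u,v,1.]); c=-R.T@t
    return c+d*(z-c[2])/d[2]
def proj(r,P):
    K=np.array([[r["fx"],0,r["cx"]],[0,r["fy"],r["cy"]],[0,0,1.]])
    return cv2.projectPoints(np.array(P,float).reshape(-1,1,3),np.array(r["rvec"],float),np.array(r["tvec"],float),K,None)[0].reshape(-1,2)
E
python3 - <<'E'
from h import *
r=manip.read_camera("wrist"); f=r["frame"]
cv2.imwrite("pics/b_zoom.png",cv2.resize(f[40:240,130:330,::-1],(600,600),interpolation=cv2.INTER_CUBIC))
# wood mask of jammed heel
hsv=cv2.cvtColor(f,cv2.COLOR_RGB2HSV); m=cv2.inRange(hsv,(10,80,120),(30,255,255)); m[:, :140]=0; m[:,235:]=0; m[200:]=0
n=cv2.findContours(m,0,2)[0]; c=max(n,key=cv2.contourArea); print(cv2.approxPolyDP(c,3,True).reshape(-1,2).tolist())
for u,v in [(158,141),(163,170),(217,136),(222,166)]: print("wedge",back(r,u,v,42).round(1))
for u,v in [(215,69),(234,221)]: print("bar",back(r,u,v,45).round(1))
s=manip.read_camera("side")
for u,v in [(267,248)]: print("weight",back(s,u,v,0).round())
for u,v in [(153,246),(261,268),(118,294),(237,333)]: print("tray",back(s,u,v,30).round())
E
```

```text
[[217, 135], [158, 141], [162, 169], [221, 165]]
wedge [531.6  39.6  42. ]
wedge [534.3   3.6  42. ]
wedge [603.7  45.5  42. ]
wedge [608.6   8.7  42. ]
bar [604.8 119.9  45. ]
bar [622.3 -63.9  45. ]
weight [330. 153.   0.]
tray [555. 264.  30.]
tray [311. 233.  30.]
tray [545. 393.  30.]
tray [295. 381.  30.]
```

View pics/b_zoom.png

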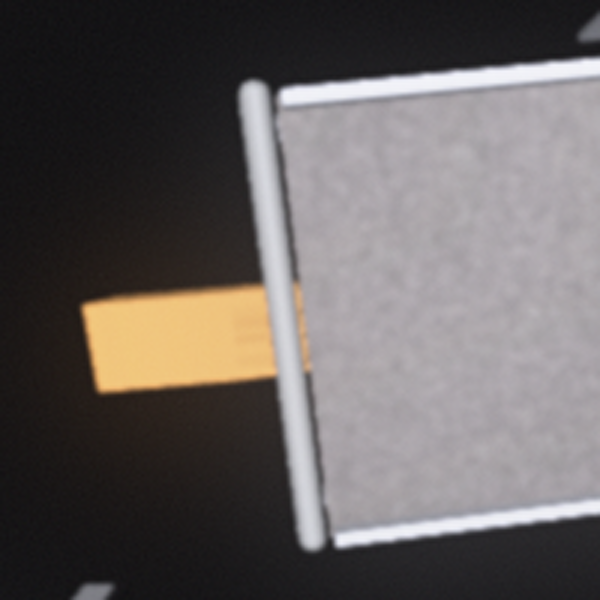

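Everything agrees:

| Item | Position | Yaw |
|---|---|---|
| Jammed wedge origin | (563, 24) | about 5° |
| Ramp origin | (613, 28) | about 5° |
| Tray | about (429, 322) | about 5° |
| Brass weight | about (330, 153) | – |

The visible width came out at 36 mm, as it should. I hover over the heel with the jaws turned −95° about tool z.

```bash
python3 -m jog '[{"rotation":[0,0,-8],"delta_pos":[0.004,-0.015,0.02],"gripper":0.085},{"rotation":[0,0,-16],"delta_pos":[0.01,-0.04,0.04],"gripper":0.085},{"rotation":[0,0,-24],"delta_pos":[0.016,-0.065,0.07],"gripper":0.085},{"rotation":[0,0,-32],"delta_pos":[0.0235,-0.095,0.1],"gripper":0.085},{"rotation":[0,0,-40],"delta_pos":[0.0235,-0.095,0.1],"gripper":0.085},{"rotation":[0,0,-48],"delta_pos":[0.0235,-0.095,0.1],"gripper":0.085},{"rotation":[0,0,-56],"delta_pos":[0.0235,-0.095,0.1],"gripper":0.085},{"rotation":[0,0,-64],"delta_pos":[0.0235,-0.095,0.1],"gripper":0.085},{"rotation":[0,0,-72],"delta_pos":[0.0235,-0.095,0.1],"gripper":0.085},{"rotation":[0,0,-80],"delta_pos":[0.0235,-0.095,0.1],"gripper":0.085},{"rotation":[0,0,-88],"delta_pos":[0.0235,-0.095,0.1],"gripper":0.085},{"rotation":[0,0,-95],"delta_pos":[0.0235,-0.095,0.1],"gripper":0.085}]'
python3 - <<'E'
from h import *
r=manip.read_camera("wrist"); cv2.imwrite("pics/c_wrist.png",r["frame"][:,:,::-1])
s=manip.read_camera("scene"); cv2.imwrite("pics/c_scene.png",s["frame"][:,:,::-1])
print([([round(v) for v in d["at"]],round(d["conf"],2)) for d in manip.mark_of("wrist","wedge")],[([round(v) for v in d["at"]],round(d["conf"],2)) for d in manip.mark_of("wrist","ramp")])
o=manip.get_obs(); print(o["time_s"],o["tcp_pos"],o["eef_rot"],o["q"])
E
```

```text
time_s: 2.35
tcp_pos: [555.0, 23.4, 304.9]
eef_rot: [0.0, -0.046, 0.999, -0.0]
contact_force: [0.6, 0.6, 0.5]
gripper_width: 85.2
[([560, 24, 0], 0.71)] [([610, 26, 0], 0.85)]
2.55 [555.0395578   23.39251135 304.83359962] [ 1.26792836e-04 -4.21069625e-02  9.99113100e-01 -2.69929905e-05] [ 0.14926832  0.20642339 -0.26735591  1.80549156  0.05978183  1.13724783
  1.5172397 ]
```

View pics/c_wrist.png

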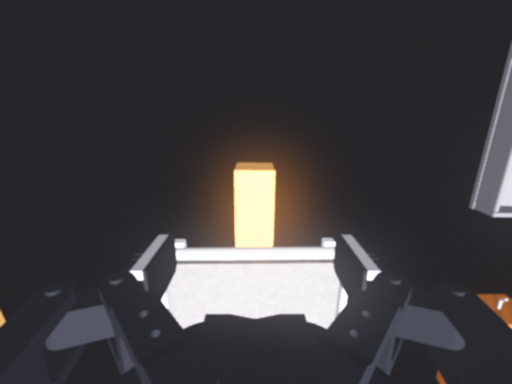

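View pics/c_scene.png

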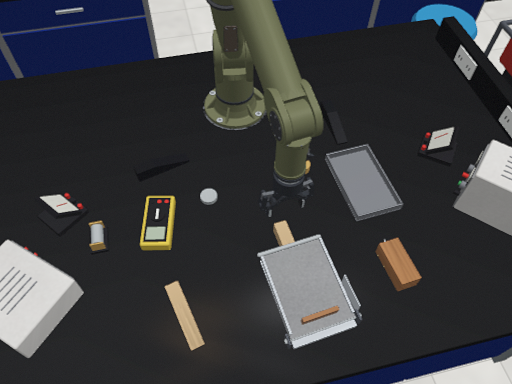

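The heel is centred between the jaws at wrist column 255 and is aligned with them. I descend with the jaws open, then close.

```bash
python3 -m jog '[{"rotation":[0,0,0],"delta_pos":[0,0,0.03],"gripper":0.085},{"rotation":[0,0,0],"delta_pos":[0,0,0.06],"gripper":0.085},{"rotation":[0,0,0],"delta_pos":[0,0,0.09],"gripper":0.085},{"rotation":[0,0,0],"delta_pos":[0,0,0.11],"gripper":0.085},{"rotation":[0,0,0],"delta_pos":[0,0,0.12],"gripper":0.085},{"rotation":[0,0,0],"delta_pos":[0,0,0.125],"gripper":0.085},{"rotation":[0,0,0],"delta_pos":[0,0,0.125],"gripper":0.085}]'
python3 -m jog '[{"rotation":[0,0,0],"delta_pos":[0,0,0],"gripper":0.06},{"rotation":[0,0,0],"delta_pos":[0,0,0],"gripper":0.045},{"rotation":[0,0,0],"delta_pos":[0,0,0],"gripper":0.03},{"rotation":[0,0,0],"delta_pos":[0,0,0],"gripper":0.02},{"rotation":[0,0,0],"delta_pos":[0,0,0],"gripper":0.02},{"rotation":[0,0,0],"delta_pos":[0,0,0],"gripper":0.02}]' 80
python3 - <<'E'
from h import *
r=manip.read_camera("wrist"); cv2.imwrite("pics/d_wrist.png",r["frame"][:,:,::-1])
o=manip.get_obs(); print(o["time_s"],o["tcp_pos"],o["eef_rot"],o["gripper_width"],o["contact_force"])
E
```

```text
time_s: 3.25
tcp_pos: [555.2, 23.5, 179.9]
eef_rot: [0.0, -0.042, 0.999, 0.0]
contact_force: [0.1, 0.4, 0.9]
gripper_width: 85.0
time_s: 3.85
tcp_pos: [555.6, 23.3, 180.9]
eef_rot: [0.001, -0.042, 0.999, -0.0]
contact_force: [-2.1, -0.7, 5.7]
gripper_width: 35.0
3.9 [555.58697504  23.25518738 180.87657325] [ 6.54069594e-04 -4.16651298e-02  9.99131388e-01 -2.42994347e-04] 35.088311255748316 [-1.8110917  -0.12369516  5.96937967]
```

View pics/d_wrist.png

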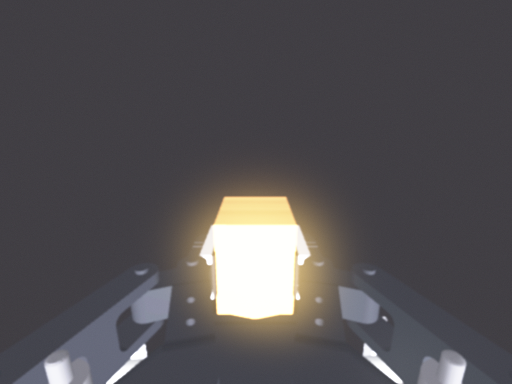

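Gripped at a 35 mm opening, and the picture shows the heel held squarely between the pads. Now the left swing, pivoting about the nose.

```bash
python3 -m jog '[{"rotation":[0,0,1.3],"delta_pos":[0,0.0035,0],"gripper":0.02},{"rotation":[0,0,2.6],"delta_pos":[0,0.007,0],"gripper":0.02},{"rotation":[0,0,4],"delta_pos":[0,0.011,0],"gripper":0.02},{"rotation":[0,0,5.3],"delta_pos":[-0.001,0.0145,0],"gripper":0.02},{"rotation":[0,0,6.6],"delta_pos":[-0.001,0.018,0],"gripper":0.02},{"rotation":[0,0,8],"delta_pos":[-0.001,0.021,0],"gripper":0.02},{"rotation":[0,0,8],"delta_pos":[-0.001,0.021,0],"gripper":0.02},{"rotation":[0,0,8],"delta_pos":[-0.001,0.021,0],"gripper":0.02}]'
python3 - <<'E'
from h import *
r=manip.read_camera("scene"); cv2.imwrite("pics/e_scene.png",cv2.resize(r["frame"][180:340,220:380,::-1],(600,600),interpolation=cv2.INTER_CUBIC))
r=manip.read_camera("side"); cv2.imwrite("pics/e_side.png",cv2.resize(r["frame"][100:260,100:300,::-1],(750,600),interpolation=cv2.INTER_CUBIC))
r=manip.read_camera("wrist"); cv2.imwrite("pics/e_wrist.png",r["frame"][:,:,::-1])
for n in ["side","wrist"]: print([([round(v) for v in d["at"]],round(d["conf"],2)) for d in manip.mark_of(n,"wedge")])
o=manip.get_obs(); print(o["time_s"],o["tcp_pos"],o["eef_rot"],o["gripper_width"],o["contact_force"])
E
```

```text
time_s: 4.7
tcp_pos: [554.5, 39.0, 181.0]
eef_rot: [-0.0, 0.032, 0.999, -0.003]
contact_force: [-3.9, -11.4, 6.6]
gripper_width: 35.2
[([118, 315, -2], 0.96), ([558, 35, 1], 0.68), ([238, -345, -3], 0.61)]
[([558, 36, 4], 0.6)]
4.95 [554.46977511  39.00048599 181.00156969] [-4.85583778e-04  3.19675561e-02  9.99482831e-01 -3.45096128e-03] 35.4337722655517 [ -4.22099014 -12.132328     5.7923756 ]
```

View pics/e_side.png

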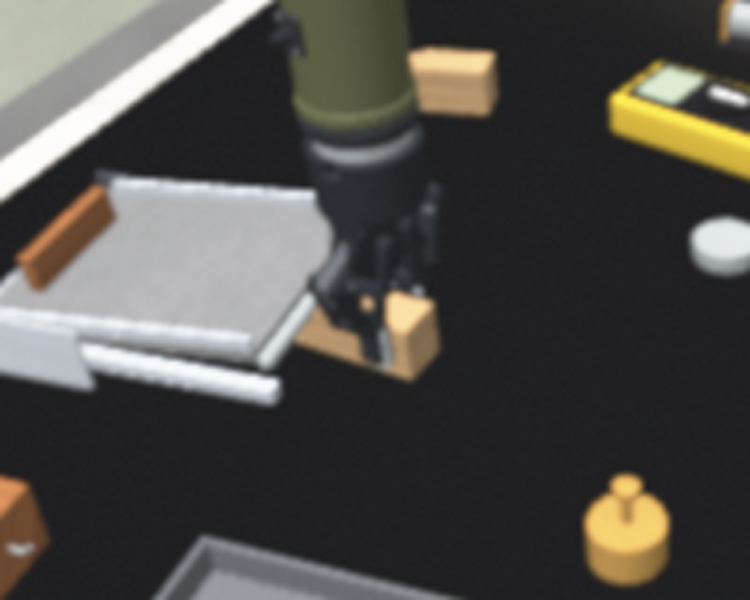

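View pics/e_wrist.png

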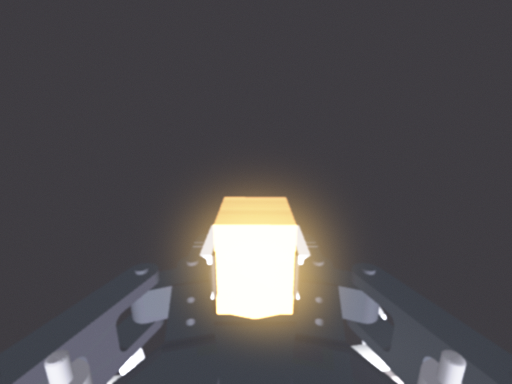

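Compliance took about 5 mm: the heel is about 14–15 mm left. I push a little further for margin, since the 12 N side drag is fine.

```bash
python3 -m jog '[{"rotation":[0,0,1],"delta_pos":[0,0.006,0],"gripper":0.02},{"rotation":[0,0,1.5],"delta_pos":[0,0.009,0],"gripper":0.02},{"rotation":[0,0,2],"delta_pos":[0,0.012,0],"gripper":0.02},{"rotation":[0,0,2],"delta_pos":[0,0.012,0],"gripper":0.02},{"rotation":[0,0,2],"delta_pos":[0,0.012,0],"gripper":0.02}]'
python3 - <<'E'
from h import *
for n in ["side","wrist"]: 
  manip.read_camera(n); print([([round(v) for v in d["at"]],round(d["conf"],2)) for d in manip.mark_of(n,"wedge")])
o=manip.get_obs(); print(o["time_s"],o["tcp_pos"],o["eef_rot"],o["gripper_width"],o["contact_force"])
from scipy.spatial.transform import Rotation as Ro
R=Ro.from_quat(o["eef_rot"],scalar_first=True).as_matrix(); g=o["tcp_pos"]+R@[-8,0,155]
a=np.radians(4.8); d=(g-[612.5,28,0]); print("ramp frame",np.cos(a)*d[0]+np.sin(a)*d[1],-np.sin(a)*d[0]+np.cos(a)*d[1])
E
```

```text
time_s: 5.45
tcp_pos: [554.9, 44.6, 181.1]
eef_rot: [-0.002, 0.054, 0.999, -0.008]
contact_force: [-5.4, -14.4, 8.1]
gripper_width: 35.3
[([560, 38, 0], 0.78), ([240, -345, 2], 0.58), ([115, 316, 2], 0.57)]
[([559, 39, 0], 0.83)]
5.65 [554.86296231  44.6041875  181.08885098] [-0.00166342  0.05350129  0.99853726 -0.0076276 ] 34.97601073083328 [ -4.94969958 -13.70747721   7.76464469]
ramp frame -49.02520089997693 17.57968585011451
```

About 17 mm left by kinematics, about 15 by the networks. Now the swing to the right.

```bash
python3 -m jog '[{"rotation":[0,0,-1.8],"delta_pos":[-0.001,-0.005,0],"gripper":0.02},{"rotation":[0,0,-3.6],"delta_pos":[-0.001,-0.010,0],"gripper":0.02},{"rotation":[0,0,-5.4],"delta_pos":[-0.002,-0.015,0],"gripper":0.02},{"rotation":[0,0,-7.2],"delta_pos":[-0.003,-0.020,0],"gripper":0.02},{"rotation":[0,0,-9],"delta_pos":[-0.003,-0.025,0],"gripper":0.02},{"rotation":[0,0,-11],"delta_pos":[-0.004,-0.029,0],"gripper":0.02},{"rotation":[0,0,-13],"delta_pos":[-0.005,-0.034,0],"gripper":0.02},{"rotation":[0,0,-15],"delta_pos":[-0.006,-0.038,0],"gripper":0.02},{"rotation":[0,0,-17],"delta_pos":[-0.006,-0.042,0],"gripper":0.02},{"rotation":[0,0,-18],"delta_pos":[-0.006,-0.045,0],"gripper":0.02},{"rotation":[0,0,-18],"delta_pos":[-0.006,-0.045,0],"gripper":0.02},{"rotation":[0,0,-18],"delta_pos":[-0.006,-0.045,0],"gripper":0.02}]'
cat > st.py <<'E'
from h import *
import sys
for n in sys.argv[1:]: 
  manip.read_camera(n); print([([round(v) for v in d["at"]],round(d["conf"],2)) for d in manip.mark_of(n,"wedge")])
o=manip.get_obs(); print(o["time_s"],o["tcp_pos"].round(1),o["gripper_width"],o["contact_force"].round(1),o["q"].round(2))
from scipy.spatial.transform import Rotation as Ro
R=Ro.from_quat(o["eef_rot"],scalar_first=True).as_matrix(); g=o["tcp_pos"]+R@[-8,0,155]
a=np.radians(4.8); d=(g-[612.5,28,0]); print("R",R.round(3).tolist(),"origin",g.round(1),"ramp frame",np.cos(a)*d[0]+np.sin(a)*d[1],-np.sin(a)*d[0]+np.cos(a)*d[1])
E
python3 st.py side wrist
```

```text
time_s: 6.85
tcp_pos: [555.7, 3.5, 181.1]
eef_rot: [-0.003, -0.105, 0.994, -0.005]
contact_force: [-0.8, 6.5, -3.9]
gripper_width: 35.2
[([116, 314, 2], 0.85), ([562, 3, 2], 0.73), ([241, -348, 2], 0.71)]
[([561, 1, 2], 0.82)]
7.05 [555.7   3.5 181. ] 35.56745606007239 [-0.3  6.3 -2.8] [ 0.17  0.36 -0.26  1.9   0.13  0.9   1.63]
R [[-0.978, -0.209, -0.004], [-0.209, 0.978, -0.01], [0.006, -0.009, -1.0]] origin [562.9   3.7  26. ] ramp frame -51.49014856629307 -20.087329332105565
```

20 mm to the right and still under the bar. Now I draw it out, straightening as it goes.

```bash
python3 -m jog '[{"rotation":[0,0,0.5],"delta_pos":[0.007,0.002,0],"gripper":0.02},{"rotation":[0,0,1],"delta_pos":[0.015,0.004,0],"gripper":0.02},{"rotation":[0,0,1.6],"delta_pos":[0.025,0.007,0],"gripper":0.02},{"rotation":[0,0,2.2],"delta_pos":[0.035,0.010,0],"gripper":0.02},{"rotation":[0,0,2.9],"delta_pos":[0.046,0.014,0],"gripper":0.02},{"rotation":[0,0,3.6],"delta_pos":[0.057,0.018,0],"gripper":0.02},{"rotation":[0,0,4.3],"delta_pos":[0.068,0.022,0],"gripper":0.02},{"rotation":[0,0,5],"delta_pos":[0.079,0.026,0],"gripper":0.02},{"rotation":[0,0,5.7],"delta_pos":[0.090,0.029,0],"gripper":0.02},{"rotation":[0,0,6.4],"delta_pos":[0.1,0.032,0],"gripper":0.02},{"rotation":[0,0,7],"delta_pos":[0.111,0.035,0],"gripper":0.02},{"rotation":[0,0,7],"delta_pos":[0.114,0.035,0],"gripper":0.02}]'
python3 st.py side wrist
python3 - <<'E'
from h import *
r=manip.read_camera("side"); cv2.imwrite("pics/f_side.png",cv2.resize(r["frame"][100:260,100:300,::-1],(750,600),interpolation=cv2.INTER_CUBIC))
E
```

```text
time_s: 8.25
tcp_pos: [435.9, 14.1, 181.6]
eef_rot: [-0.002, -0.044, 0.999, -0.005]
contact_force: [1.3, 0.3, 0.3]
gripper_width: 35.3
[([118, 316, -2], 0.97), ([440, 9, 2], 0.95), ([240, -344, 2], 0.9)]
[([440, 10, 2], 0.62)]
8.45 [436.7  13.8 181.5] 35.091747766728034 [-2.7  0.9  2.3] [ 0.17  0.14 -0.28  2.18  0.06  0.84  1.51]
R [[-0.996, -0.088, -0.005], [-0.088, 0.996, -0.01], [0.006, -0.009, -1.0]] origin [443.9  13.   26.4] ramp frame -169.25832225816757 -0.8822460578591116
```

View pics/f_side.png

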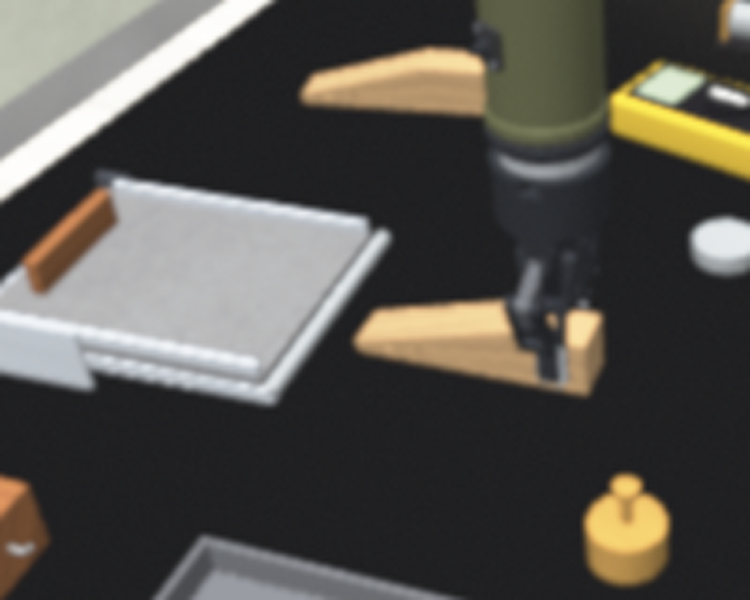

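The wedge is clear: its nose shows at side-crop (357,343), the board has sunk, and the spare hasn't moved. I lift, and check the tray's pose from the scene corners.

```bash
python3 -m jog '[{"rotation":[0,0,0],"delta_pos":[0,0,-0.02],"gripper":0.02},{"rotation":[0,0,0],"delta_pos":[0,0,-0.05],"gripper":0.02},{"rotation":[0,0,0],"delta_pos":[0,0,-0.08],"gripper":0.02},{"rotation":[0,0,0],"delta_pos":[0,0,-0.11],"gripper":0.02},{"rotation":[0,0,0],"delta_pos":[0,0,-0.13],"gripper":0.02},{"rotation":[0,0,0],"delta_pos":[0,0,-0.13],"gripper":0.02}]'
python3 st.py wrist
python3 - <<'E'
from h import *
r=manip.read_camera("scene"); cv2.imwrite("pics/g_scene.png",cv2.resize(r["frame"][120:240,280:430,::-1],(750,600),interpolation=cv2.INTER_CUBIC))
P=[back(r,u,v,30)[:2] for u,v in [(327,154),(366,147),(401,208),(361,217)]]; print(np.round(P))
(c,s,a)=cv2.minAreaRect(np.array(P,np.float32)); print(c,s,a)
r=manip.read_camera("side"); cv2.imwrite("pics/g_side.png",r["frame"][:,:,::-1])
E
```

```text
time_s: 9.1
tcp_pos: [438.7, 15.1, 313.9]
eef_rot: [-0.0, -0.044, 0.999, -0.005]
contact_force: [1.4, 0.4, -2.0]
gripper_width: 34.7
[([444, 11, 136], 0.55)]
9.2 [437.3  14.9 310.7] 35.000028580497464 [ 0.2 -0.1 -1.8] [ 0.19 -0.05 -0.28  2.06 -0.    1.13  1.57]
R [[-0.996, -0.088, -0.006], [-0.088, 0.996, -0.01], [0.007, -0.009, -1.0]] origin [444.4  14.1 155.6] ramp frame -168.677313113351 0.18637273516416997
[[315. 243.]
 [316. 379.]
 [564. 393.]
 [566. 264.]]
(439.4293518066406, 317.8702697753906) (257.5310363769531, 135.40740966796875) 3.3163366317749023
```

View pics/g_scene.png

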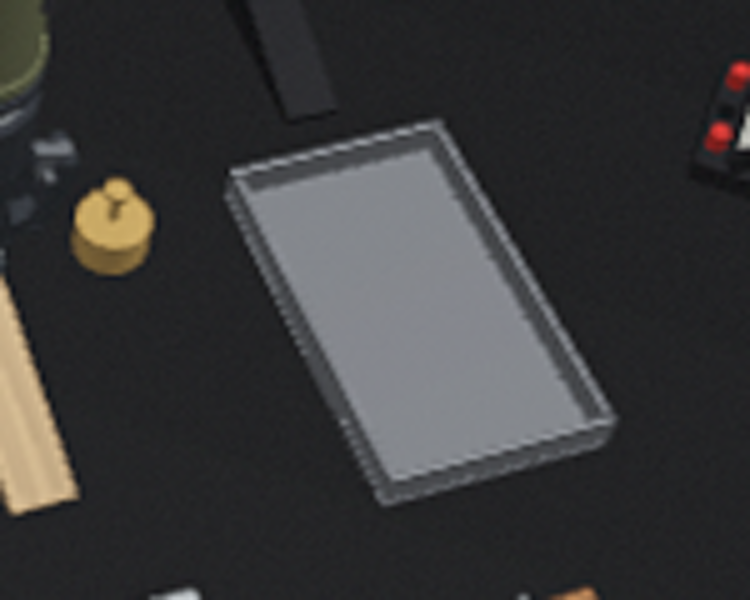

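View pics/g_side.png

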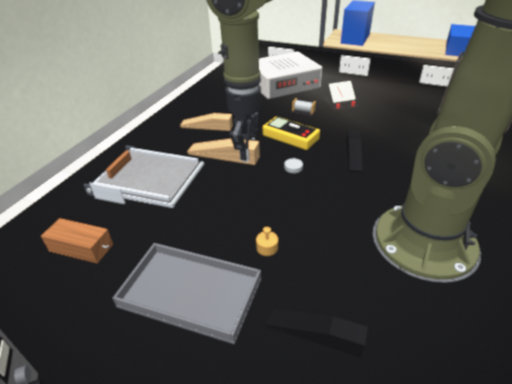

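The tray is clear. The carry goes over at z ≈ 310, with the wedge bottom at about 130, well above the brass weight.

```bash
python3 -m jog '[{"rotation":[0,0,0],"delta_pos":[-0.01,0.02,0],"gripper":0.02},{"rotation":[0,0,0],"delta_pos":[-0.02,0.05,0],"gripper":0.02},{"rotation":[0,0,0],"delta_pos":[-0.026,0.08,0],"gripper":0.02},{"rotation":[0,0,0],"delta_pos":[-0.026,0.11,0],"gripper":0.02},{"rotation":[0,0,0],"delta_pos":[-0.024,0.14,0],"gripper":0.02},{"rotation":[0,0,0],"delta_pos":[-0.019,0.17,0],"gripper":0.02},{"rotation":[0,0,0],"delta_pos":[-0.013,0.2,0],"gripper":0.02},{"rotation":[0,0,0],"delta_pos":[-0.004,0.23,0],"gripper":0.02},{"rotation":[0,0,0],"delta_pos":[0.008,0.255,0],"gripper":0.02},{"rotation":[0,0,0],"delta_pos":[0.02,0.28,0],"gripper":0.02},{"rotation":[0,0,0],"delta_pos":[0.03,0.297,0],"gripper":0.02},{"rotation":[0,0,0],"delta_pos":[0.036,0.305,0],"gripper":0.02}]'
python3 -m jog '[{"rotation":[0,0,0],"delta_pos":[0,0,0],"gripper":0.02},{"rotation":[0,0,0],"delta_pos":[0,0,0],"gripper":0.02}]'
python3 st.py wrist
python3 - <<'E'
from h import *
r=manip.read_camera("scene"); cv2.imwrite("pics/h_scene.png",r["frame"][:,:,::-1])
P=[back(r,u,v,30)[:2] for u,v in [(326.4,155),(368,144.4),(402.6,204),(357.6,217)]]; print(np.round(P))
print(cv2.minAreaRect(np.array(P,np.float32)))
r=manip.read_camera("side"); cv2.imwrite("pics/h_side.png",cv2.resize(r["frame"][160:360,80:330,::-1],(750,600)))
r=manip.read_camera("wrist"); cv2.imwrite("pics/h_wrist.png",r["frame"][:,:,::-1])
E
```

```text
time_s: 10.5
tcp_pos: [372.5, 316.9, 305.8]
eef_rot: [-0.006, -0.046, 0.999, -0.005]
contact_force: [0.4, 0.1, -2.2]
gripper_width: 35.4
time_s: 10.7
tcp_pos: [372.6, 316.0, 304.9]
eef_rot: [-0.006, -0.045, 0.999, -0.006]
contact_force: [1.2, -0.4, -1.4]
gripper_width: 35.1
[([379, 313, 128], 0.6)]
10.8 [373.3 315.7 305.3] 35.30253631499129 [-0.1  0.3 -2.1] [-0.18  0.1  -0.6   1.94  0.06  1.14  0.86]
R [[-0.996, -0.089, -0.011], [-0.089, 0.996, -0.011], [0.012, -0.01, -1.0]] origin [379.5 314.6 150.3] ramp frame -208.23963923303202 305.12081397198824
[[318. 240.]
 [306. 389.]
 [552. 404.]
 [564. 254.]]
((435.2857666015625, 321.58270263671875), (249.29039001464844, 150.05479431152344), 3.3576059341430664)
```

View pics/h_side.png

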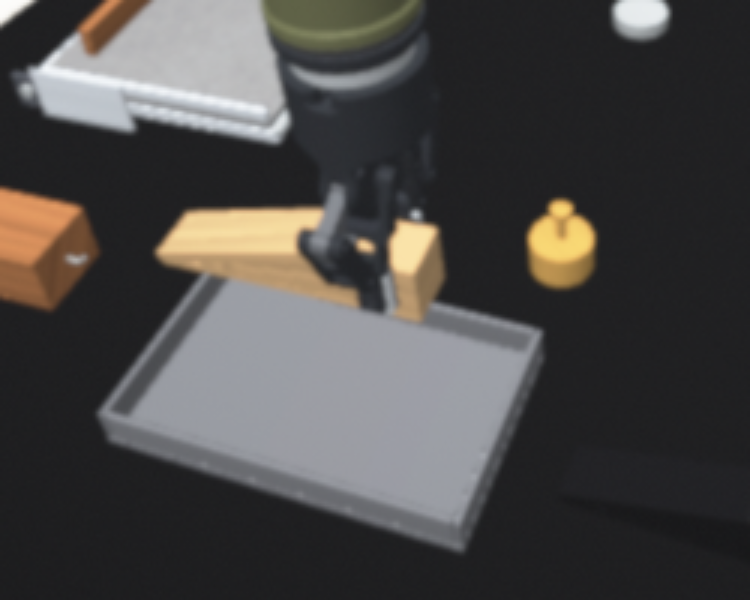

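View pics/h_wrist.png

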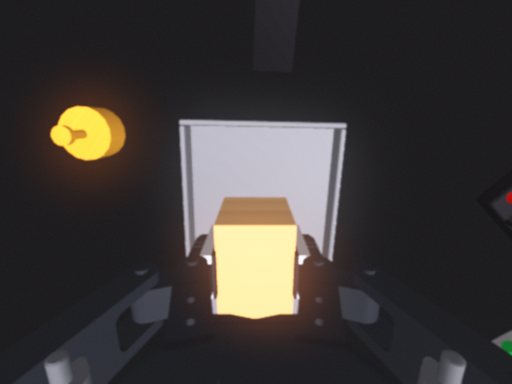

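The rectangle fits 249×150 with its centre at (435, 322), and the wedge hangs centred over it, well inside the walls. I lower to the floor, with TCP z ≈ 186.

```bash
python3 -m jog '[{"rotation":[0,0,0],"delta_pos":[0,0,0.03],"gripper":0.02},{"rotation":[0,0,0],"delta_pos":[0,0,0.06],"gripper":0.02},{"rotation":[0,0,0],"delta_pos":[0,0,0.08],"gripper":0.02},{"rotation":[0,0,0],"delta_pos":[0,0,0.095],"gripper":0.02},{"rotation":[0,0,0],"delta_pos":[0,0,0.105],"gripper":0.02},{"rotation":[0,0,0],"delta_pos":[0,0,0.112],"gripper":0.02},{"rotation":[0,0,0],"delta_pos":[0,0,0.115],"gripper":0.02},{"rotation":[0,0,0],"delta_pos":[0,0,0.117],"gripper":0.02},{"rotation":[0,0,0],"delta_pos":[0,0,0.118],"gripper":0.02},{"rotation":[0,0,0],"delta_pos":[0,0,0.118],"gripper":0.02}]'
python3 st.py side
python3 - <<'E'
from h import *
r=manip.read_camera("side"); cv2.imwrite("pics/i_side.png",cv2.resize(r["frame"][160:360,80:330,::-1],(750,600)))
E
```

```text
time_s: 11.95
tcp_pos: [372.0, 315.0, 188.2]
eef_rot: [-0.005, -0.045, 0.999, -0.005]
contact_force: [0.0, 1.3, -2.0]
gripper_width: 34.9
[([376, 314, 7], 0.91), ([238, -344, 0], 0.77), ([113, 312, 1], 0.67)]
12.05 [372.  314.9 188.2] 34.955643535709164 [-0.4 -0.4 -1.5] [-0.23  0.26 -0.58  2.04  0.18  0.9   0.75]
R [[-0.996, -0.089, -0.01], [-0.089, 0.996, -0.01], [0.011, -0.009, -1.0]] origin [378.4 314.1  33.1] ramp frame -209.34051460773435 304.66478403469733
```

View pics/i_side.png

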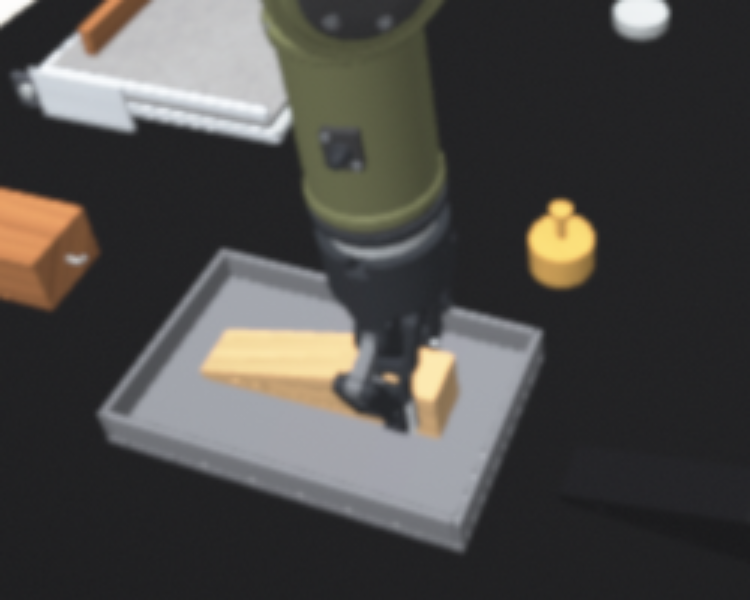

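The wedge hangs about 2 mm above the floor, with no contact force. I lower it the rest, open, and retreat.

```bash
python3 -m jog '[{"rotation":[0,0,0],"delta_pos":[0,0,0.0015],"gripper":0.02},{"rotation":[0,0,0],"delta_pos":[0,0,0.003],"gripper":0.02},{"rotation":[0,0,0],"delta_pos":[0,0,0.003],"gripper":0.02}]'
python3 -m jog '[{"rotation":[0,0,0],"delta_pos":[0,0,0],"gripper":0.05},{"rotation":[0,0,0],"delta_pos":[0,0,0],"gripper":0.06},{"rotation":[0,0,0],"delta_pos":[0,0,0],"gripper":0.06},{"rotation":[0,0,0],"delta_pos":[0,0,0],"gripper":0.06},{"rotation":[0,0,0],"delta_pos":[0,0,0],"gripper":0.06}]'
python3 st.py
```

```text
time_s: 12.4
tcp_pos: [372.1, 315.3, 186.0]
eef_rot: [-0.005, -0.045, 0.999, -0.005]
contact_force: [-3.5, -1.8, 7.2]
gripper_width: 35.4
time_s: 12.9
tcp_pos: [372.1, 315.2, 185.9]
eef_rot: [-0.005, -0.045, 0.999, -0.005]
contact_force: [-0.7, 0.9, -0.7]
gripper_width: 59.9
12.9 [372.1 315.2 185.9] 59.92767724509898 [-0.7  0.9 -0.7] [-0.23  0.27 -0.58  2.05  0.19  0.89  0.75]
R [[-0.996, -0.089, -0.009], [-0.089, 0.996, -0.01], [0.01, -0.009, -1.0]] origin [378.6 314.4  30.8] ramp frame -209.13697223823186 304.9243914070784
```

```bash
python3 -m jog '[{"rotation":[0,0,0],"delta_pos":[0,0,-0.01],"gripper":0.06},{"rotation":[0,0,0],"delta_pos":[0,0,-0.03],"gripper":0.06},{"rotation":[0,0,0],"delta_pos":[0,0,-0.06],"gripper":0.06},{"rotation":[0,0,0],"delta_pos":[0,0,-0.1],"gripper":0.06},{"rotation":[0,0,0],"delta_pos":[0,0,-0.14],"gripper":0.06},{"rotation":[0,0,0],"delta_pos":[0,0,-0.17],"gripper":0.06},{"rotation":[0,0,0],"delta_pos":[0,0,-0.17],"gripper":0.06},{"rotation":[0,0,0],"delta_pos":[0,0,-0.17],"gripper":0.06}]'
python3 st.py side scene
python3 - <<'E'
from h import *
for n in ["side","scene"]:
  r=manip.read_camera(n); cv2.imwrite(f"pics/j_{n}.png",r["frame"][:,:,::-1])
E
```

```text
time_s: 13.7
tcp_pos: [373.6, 317.1, 356.8]
eef_rot: [-0.004, -0.045, 0.999, -0.005]
contact_force: [-0.3, -0.0, -0.7]
gripper_width: 60.4
[([378, 315, 4], 0.9), ([240, -346, 0], 0.9)]
[([381, 314, 2], 0.89), ([237, -345, 0], 0.77), ([118, 314, -2], 0.67)]
13.9 [373.3 316.6 354.5] 60.01897775409237 [-0.2  0.7  0.3] [-0.16  0.05 -0.6   1.88  0.03  1.24  0.88]
R [[-0.996, -0.09, -0.012], [-0.089, 0.996, -0.012], [0.013, -0.011, -1.0]] origin [379.4 315.5 199.4] ramp frame -208.1780902303584 305.96127065780604
```

View pics/j_side.png

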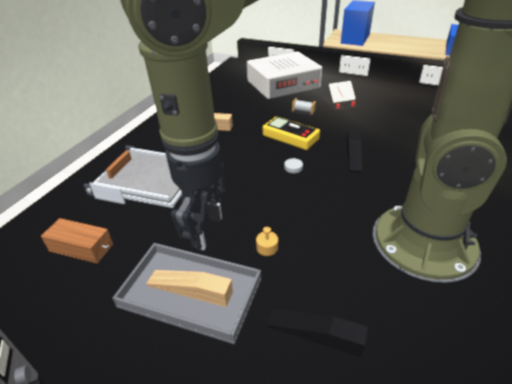

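View pics/j_scene.png

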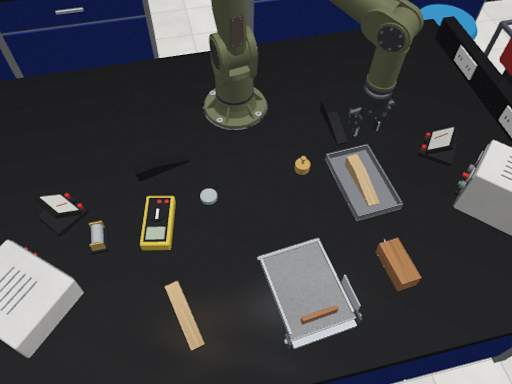

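The wedge lies flat in the tray, right way up: scene (362,180), side (190,287). The spare is unmoved at scene (185,315), and the gripper is well clear. I hand the job in.

```bash
python3 -c "
from workcell import manip
print(manip.close_job())"
```

```text
the job is handed in; nothing more can be done
None
```

I freed the jammed wedge, laid it flat in the grey tray and handed the job in at about 14 s of the 45 s allowed; no verdict is reported.

- **Side pulls:** I gripped the thick end at 80 N. I swung it about 17 mm left by the arm's kinematics, where the networks' marks gave about 15 mm. Then I swung it about 20 mm right, all with the wedge still under the bar. Side force while pulling stayed at or below about 15 N. The first left pull fell about 5 mm short because the arm gave, so I pushed a little further.
- **Drawing out and placing:** After the wedge came clear, the board sank by itself. The last pictures show the wedge right way up inside the tray. The networks put its origin at (378–381, 315), 2–4 mm above the bench; the tray floor is at 5 mm, so this agrees within their accuracy. In the tray's frame that is about x −56, y −3 mm.
- **Everything else:** The spare wedge shows at the same pixels as at the start. The arm ended about 170 mm above its release height, touching nothing, with the force reading near zero.
- **Small disagreement:** The networks put the tray's centre about 6 mm nearer in x than my corner fit did. This is well within the room left on all sides.

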